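# Slide a tile under the hand-rest bridge

## Robot

A 7-joint arm with a two-finger parallel gripper is mounted at the origin on the work surface; the furniture and walls round the work are solid. World frame = base frame: x ahead of the robot, y to its left, z up, the work surface at z = 0. Lengths are in mm, angles in rad, forces in N, time in s.
With the tool pointing down it reaches from about 425 to 1025 mm from the base axis. Payload 3.6 kg.
Tool frame: the origin (TCP) lies midway between the tips of the shut fingers; the grasp point (between the pads) lies 19 mm behind it; z points along the fingers, y is the line along which they close (so a half turn about z gives the same grasp; the last joint's range is limited). The gripper opens to 85 mm and grips with 20 to 120 N. Pads are 22 mm wide; open, the fingers measure 114 mm over their backs; the gripper's body (76 mm by 85 mm) begins 54 mm behind the grasp point. The pads swing forward as they close: fully open they stand 13 mm farther back than shut.
Start: joints at [-1.401, 0.591, 0.048, 1.609, -0.033, 0.943, -0.034], TCP at [188.34, 700.113, 231.302] pointing down, gripper open.
Joint ranges: [-2.69, 2.69], [-0.47, 2.24], [-1.27, 1.36], [0.19, 2.51], [-1.53, 4.68], [0.08, 2.07], [-3.09, 3.09]. Speed limits (rad/s): [2.57, 2.57, 3.14, 3.14, 3.14, 3.14, 3.14].

## Interface

Orientations are given as a unit quaternion [w, x, y, z].
In Python, from cell import r, eoat, solver, optics, status gives the robot as it stands. Calls block until the motion is done:
- r.move_to(position, orientation): joint-space move of the TCP to a pose.
- r.move_straight(position, rotation=None, max_speed=150, until_force=None): straight line of the TCP; rotation=None keeps the orientation; max_speed is the mean speed in mm/s. With until_force (N) it stops when the force on the tool has changed by that much, and returns True; else False.
- r.movej(angles): joint-space move.
- eoat.command_gripper(opening): finger opening in mm; the grip force is fixed at half the most; returns when the fingers have stopped.
- r.pause(seconds).
- solver.solve_ik(position, orientation): joint angles nearest the present ones, or None.
- optics.get_image(name): name is "scene" or "top"; returns the picture (480x640x3 uint8, blue, green, red); there is no depth.
- optics.camera_params(name): a dict with "fx", "fy", "cx", "cy" (pixels), "rvec" (rotation vector, rad) and "tvec" (3), from world to camera coordinates, as OpenCV has them. Camera axes: x right, y down, z forward; pixel columns grow to the right and rows downward; lengths in mm; the calibration is good to about 2 mm. A picture is of the moment at which its call begins. camera_params takes no time and is no camera call.
A pose or a line that the arm cannot do raises r.MotionError and nothing moves.
- r.sign_off(): hands the job in; it is judged then, once.
Readings, each from a call of its own:
- status.get_time(): time.
- status.get_q(): joint angles.
- status.get_joint_vel(): joint speeds.
- status.get_joint_efforts(): joint torques, N m.
- status.get_position(): TCP position.
- status.get_tool_rot(): TCP orientation.
- status.get_ft_force(): force on the tool from outside, world axes, zero at the start.
- status.get_torque(): the same for the moment, N m.
- status.get_grip_width(): finger opening in mm.
- status.get_finger_force(): force on a finger pad.
Only numpy, scipy, OpenCV 4.12 (cv2) and the standard library are available. Lean on these libraries where they do the work, as an engineer would, in place of code of your own. Each camera call takes 0.05 s, during which the arm holds its last target. There are 200 camera calls.

## Task

Push the terracotta tile along the table and in under the low wooden hand-rest bridge, ready for decorating, until the beam lies across the middle of the tile: about the same length showing on both sides and the tile square to the beam. Only push it with the fingertips, flat on the table: do not pick it up, carry it or tip it, and leave the other things where they stand. Finish with the hand clear of everything.

Things in the scene. Friction and masses are not known exactly. Their poses are not given: they have to be found in the camera images.
- tile: flat unglazed terracotta tile, 76 (its x) x 120 (its y) x 10 mm thick, 0.1 to 0.3 kg, lying flat and loose on the table to the robot's left of the bridge; origin at the centre of its underside, y along its length, x across it, z up. The far edge of the table lies close beyond it
- rest_bridge: low wooden hand-rest bridge, fixed to the table: a beam 144 mm long (its x) and 40 mm wide (its y) on two feet 14 mm high, 26 mm high in all. The opening under the beam is 108 mm wide between the feet (its x) and 14 mm high, and runs right through along its y; the feet are 18 mm thick and 52 mm long (y). Origin at table level in the middle of the opening, z up; its +y side is the one towards the tile (the robot's left)
- ring_cutter: bystander: steel ring cutter, 66 mm across, 26 mm high, standing on the table to the robot's right of the bridge; origin at the centre of its underside
- clay_ball: bystander: dark clay ball, 44 mm across, 38 mm high, resting on the table to the robot's right of the bridge; origin at its underside
- eraser: bystander: small sleeved eraser, 19 x 40 x 12 mm, on the table between the robot and the tile; origin at the centre of its underside
- slip_jar: bystander: jar with a green lid, 58 mm across, 75 mm high, to the robot's right of the bridge; origin at the centre of its underside

How it is judged:
By the outcome, as a careful person would: the job done as asked, in the order asked, and still so for the second after the job is handed in, with the robot touching nothing.
It also fails if it takes over 42 s, if anything falls off the work surface, if the arm or the gripper's body presses on something with over 40 N, if the wrist force passes 120 N, or if a joint passes its speed limit or range.

## Working session

There is one attempt and no reset: what is moved stays moved. The work goes in short steps, each a Python script; the robot and the scene stay as the last script left them, time stands still between calls to the robot, and variables do not carry over. Pictures are saved under pics/ and viewed, at most 10 in all, crops included, and the job is handed in when it is done.

```bash
mkdir -p pics; cat > h.py <<'E'
import numpy as np, cv2
from cell import r, eoat, solver, optics, status
def cam(n):
    p=optics.camera_params(n)
    K=np.array([[p['fx'],0,p['cx']],[0,p['fy'],p['cy']],[0,0,1.]])
    return K,cv2.Rodrigues(np.array(p['rvec'],float))[0],np.array(p['tvec'],float).reshape(3)
def unproj(n,uv,z):
    K,R,t=cam(n); uv=np.atleast_2d(uv).astype(float)
    d=(R.T@np.linalg.inv(K)@np.c_[uv,np.ones(len(uv))].T).T; c=-R.T@t
    return c+d*((z-c[2])/d[:,2])[:,None]
def proj(n,P):
    K,R,t=cam(n); q=(K@(R@np.atleast_2d(P).T+t[:,None])).T
    return q[:,:2]/q[:,2:]
E
python3 - <<'E'
from h import *
for n in("scene","top"):
    cv2.imwrite(f"pics/{n}0.png",optics.get_image(n)); K,R,t=cam(n); print(n,K[0,0],-R.T@t)
print(status.get_tool_rot(),status.get_time())
E
```

```text
scene 596.498481807409 [-392.68372106 -806.71446562  687.74396772]
top 572.2535450725617 [ 265.24647362   32.37451687 1232.5631985 ]
[-9.77186867e-05  1.30974509e-01  9.91385218e-01 -1.00885484e-03] 0.1
```

View pics/top0.png

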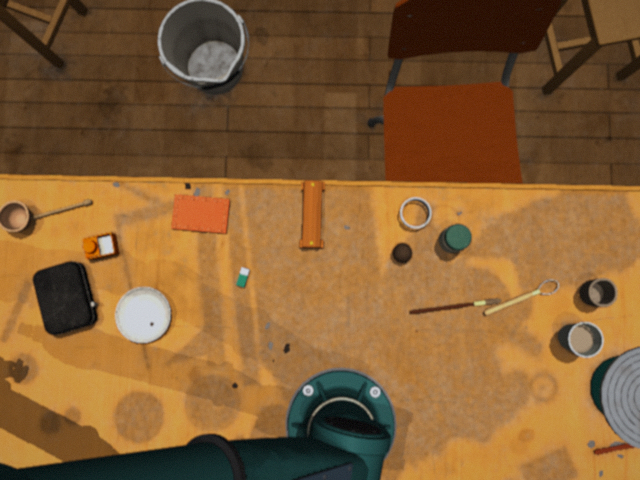

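View pics/scene0.png

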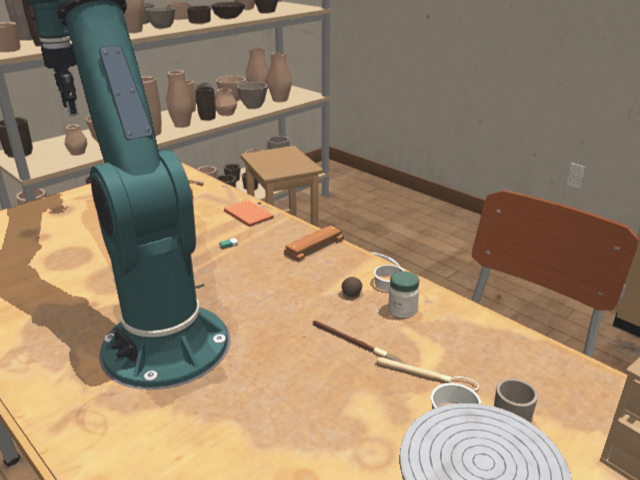

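The top view shows the tile at about (201,214), the bridge at (312,215), the eraser at (243,278), the ring at (415,213), the ball at (402,253) and the jar at (456,238). The scene view agrees, with the tile at (248,212) and the bridge at (315,242).

```bash
cat >> h.py <<'E'
def tile(im,win=(150,160,300,250),z=10):
    x0,y0,x1,y1=win; hsv=cv2.cvtColor(im[y0:y1,x0:x1],cv2.COLOR_BGR2HSV)
    m=((hsv[...,0]<11)|(hsv[...,0]>172))&(hsv[...,1]>130)&(hsv[...,2]>120)
    m=cv2.morphologyEx(m.astype(np.uint8)*255,cv2.MORPH_OPEN,np.ones((3,3)))
    c=max(cv2.findContours(m,cv2.RETR_EXTERNAL,cv2.CHAIN_APPROX_NONE)[0],key=cv2.contourArea)[:,0]+[x0,y0]
    return c
def rect(c,z,n="top"):
    P=unproj(n,c,z)[:,:2].astype(np.float32)
    (cx,cy),(w,h),a=cv2.minAreaRect(P)
    if w<h: w,h,a=h,w,a+90
    return np.round([cx,cy,w,h,(a+90)%180-90],2)   # a: direction of long side, deg
E
python3 - <<'E'
from h import *
im=optics.get_image("top")
hsv=cv2.cvtColor(im,cv2.COLOR_BGR2HSV)
for u,v in((200,214),(180,205),(312,200),(306,215),(318,215),(312,245),(312,183),(260,215),(312,174)): print((u,v),hsv[v,u])
print("tile",rect(tile(im),10))
print(unproj("top",[(312,181)],0), unproj("top",[(200,180)],0))
cv2.imwrite("pics/crop.png",cv2.resize(im[165:265,160:340],None,fx=4.4,fy=4.4,interpolation=cv2.INTER_CUBIC))
s=optics.get_image("scene")
cv2.imwrite("pics/crop2.png",cv2.resize(s[190:270,210:360],None,fx=5,fy=5,interpolation=cv2.INTER_CUBIC))
E
```

```text
(200, 214) [ 10 199 213]
(180, 205) [ 10 195 211]
(312, 200) [ 13 199 188]
(306, 215) [ 13 198 185]
(318, 215) [ 13 201 166]
(312, 245) [ 14 205 178]
(312, 183) [ 21 206 203]
(260, 215) [ 15 143 189]
(312, 174) [ 15 143 107]
tile [436.95 308.49 117.09  74.44  84.76]
[[515.46559721  70.16512705   0.        ]] [[513.01252861 315.48492018   0.        ]]
```

View pics/crop.png

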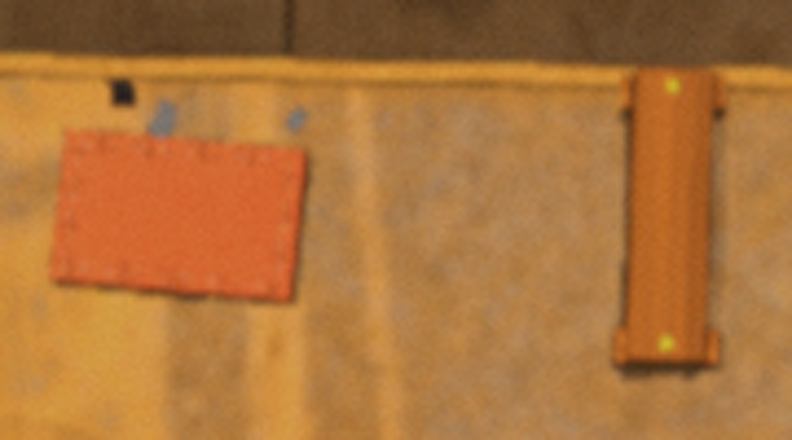

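View pics/crop2.png

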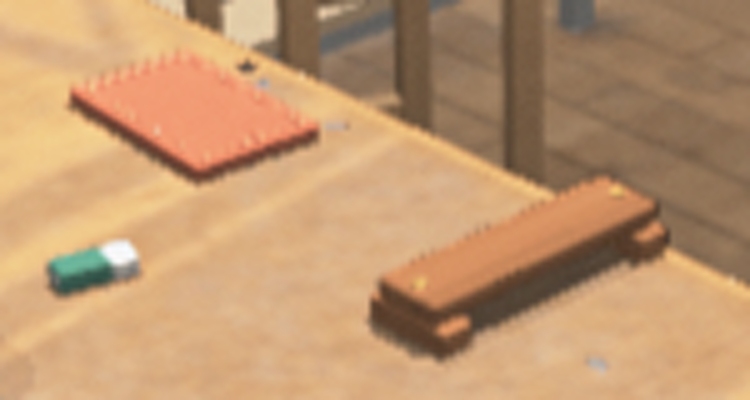

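The crops show the tile corners clearly: (66,130), (306,150), (292,300) and (52,280) in the crop. The beam is at crop (626–720, 68–362), with brass dots at (672,86) and (666,343), and the path between tile and bridge is free. Next I'll fit the beam edges and the tile axes.

```bash
cat > m.py <<'E'
from h import *
im=optics.get_image("top")
f=lambda p:(np.array(p,float)+.5)/4.4-.5+[160,165]
D=unproj("top",f([(672,86),(666,343)]),26); print("dots",D.round(1),"mid",D.mean(0).round(1))
C=unproj("top",f([(632,68),(720,70),(708,362),(626,360)]),26); print("beam corners",C.round(1),C.mean(0).round(1), np.linalg.norm(C[0]-C[3]),np.linalg.norm(C[0]-C[1]))
T=unproj("top",f([(66,130),(306,150),(292,300),(52,280)]),10); print("tile",T.round(1),T.mean(0).round(1),np.linalg.norm(T[0]-T[1]),np.linalg.norm(T[0]-T[3]))
hsv=cv2.cvtColor(cv2.resize(im,None,fx=4,fy=4,interpolation=cv2.INTER_CUBIC),cv2.COLOR_BGR2HSV).astype(int)
L=[];Rr=[]
for v in range(195,235):
    row=hsv[v*4+2,280*4:345*4,1]; w=np.where(row>172)[0]
    w=w[(w>15*4)&(w<50*4)]; L.append((w.min()/4+280-.375,v+.1)); Rr.append(((w.max()+1)/4+280-.5,v+.1))
for n,e in(("L",L),("R",Rr)):
    P=unproj("top",e,26)[:,:2]; k=np.polyfit(P[:,0],P[:,1],1); print(n,k, "y at x=440:",np.polyval(k,440), np.std(P[:,1]-np.polyval(k,P[:,0])))
# scene check: dots projected, tile corners projected
print("scene dots",proj("scene",D).round(1), "expect ~", (np.array([(616,190),(420,284)])/5+[210,190]))
print("scene tile",proj("scene",T).round(1),"expect ~",(np.array([(182,52),(318,126),(200,176),(72,94)])/5+[210,190]))
print("ball/eraser",unproj("top",[(243,278),(402,253),(415,213)],10).round(0))
E
python3 m.py
```

```text
dots [[503.3  68.5  26. ]
 [377.7  68.6  26. ]] mid [440.5  68.5  26. ]
beam corners [[511.9  88.2  26. ]
 [511.7  45.3  26. ]
 [369.   48.2  26. ]
 [369.2  87.6  26. ]] [440.4  67.3  26. ] 142.69976704470437 42.857306763336155
tile [[478.8 366.9  10. ]
 [471.1 248.3  10. ]
 [396.8 252.4  10. ]
 [404.3 370.3  10. ]] [437.8 309.5  10. ] 118.88922763563194 74.54747794816753
L [-4.54878323e-03  9.05241712e+01] y at x=440: 88.52270661145185 0.42220920117488736
R [-1.55649597e-03  4.92028146e+01] y at x=440: 48.51795638495852 0.560622529740711
scene dots [[332.  228.3]
 [292.7 246.6]] expect ~ [[333.2 228. ]
 [294.  246.8]]
scene tile [[246.1 199.4]
 [272.7 214.4]
 [248.7 223.3]
 [222.8 207.5]] expect ~ [[246.4 200.4]
 [273.6 215.2]
 [250.  225.2]
 [224.4 208.8]]
ball/eraser [[ 301.  212.   10.]
 [ 361. -126.   10.]
 [ 448. -154.   10.]]
```

The bridge centre is (440.4, 68.5) and square to the world axes, with beam edges at y = 88.5 and 48.5, which matches the 40 mm width. The tile centre is about (437.5, 309), turned about 3.4°, and its outer end is at y ≈ 369. A two-finger push with the finger line square to y should straighten it as it goes.

```bash
cat > a.py <<'E'
from h import *
q0=np.array(status.get_q()); s=2**-.5
Q=min(([0,s,s,0],[0,s,-s,0]),key=lambda Q:np.inf if (a:=solver.solve_ik([440,410,60],Q)) is None else np.abs(np.array(a)-q0).max())
print(Q,solver.solve_ik([440,410,5],Q),solver.solve_ik([440,140,5],Q))
r.move_to([440,412,60],Q); eoat.command_gripper(40)
print("w",status.get_grip_width(),status.get_time())
r.move_straight([440,412,22],max_speed=100)
hit=r.move_straight([440,412,-14],max_speed=15,until_force=3)
p=status.get_position(); print(hit,p,status.get_ft_force(),status.get_time())
r.move_straight([440,412,p[2]+3.5],max_speed=30)
print(status.get_position(),status.get_ft_force(),status.get_time())
E
python3 a.py
```

```text
[0, 0.7071067811865476, 0.7071067811865476, 0] [-0.93634707  0.77006682  0.1588369   2.01201255 -0.30032665  0.38140164
 -0.54196285] [-0.47750901  0.69833837  0.09650166  2.31971392 -0.45927974  0.14020337
  0.05187074]
w 39.97856730873339 2.3083
True [439.99866989 411.98773274  -1.35769026] [-0.69053482 -0.25347149  5.50482214] 4.3333
[440.09766973 412.10190893   2.27404718] [ 0.18798923  1.16900124 -0.28141143] 4.625
```

```bash
python3 - <<'E'
from h import *
z=2.3
r.move_straight([440,225,z],max_speed=60)
r.pause(.2); print(status.get_position(),status.get_ft_force(),status.get_time())
cv2.imwrite("pics/p1.png",cv2.resize((im:=optics.get_image("top"))[165:265,160:340],None,fx=4.4,fy=4.4,interpolation=cv2.INTER_CUBIC))
s=optics.get_image("scene")
cv2.imwrite("pics/p1s.png",cv2.resize(s[190:270,210:360],None,fx=5,fy=5,interpolation=cv2.INTER_CUBIC))
E
```

```text
[440.01647436 225.12725358   2.29939576] [-0.25350118  0.71862844 -1.10668111] 8.0917
```

View pics/p1.png

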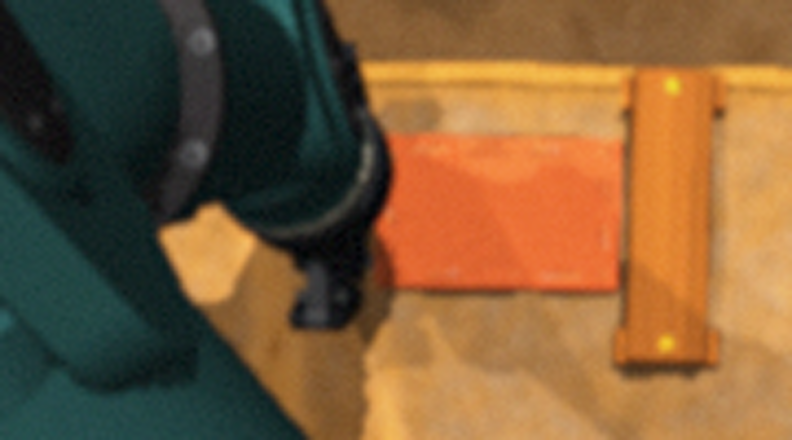

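View pics/p1s.png

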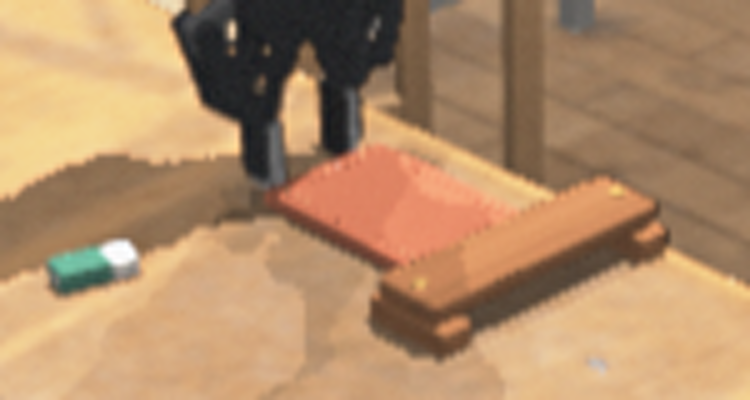

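The tile is now square, with its leading edge at crop (620,138)–(616,290), and it is centred across the opening. Both fingertips rest on its outer end. I'll push to about 5 mm short, then look.

```bash
python3 - <<'E'
from h import *
f=lambda p:(np.array(p,float)+.5)/4.4-.5+[160,165]
E=unproj("top",f([(622,138),(618,290)]),10); print(E.round(1))
off=225.1-(E[:,1].mean()+120); print("off",off)
r.move_straight([440,68.5+60+11+4,2.3],max_speed=40)
r.pause(.2); print(status.get_position(),status.get_ft_force(),status.get_time())
cv2.imwrite("pics/p2.png",cv2.resize((im:=optics.get_image("top"))[165:265,200:340],None,fx=5.5,fy=5.5,interpolation=cv2.INTER_CUBIC))
E
```

```text
[[480.1  93.   10. ]
 [404.8  93.1  10. ]]
off 12.04976850774952
[440.01087902 143.58794444   2.30236873] [0.07833938 0.39572195 0.1542357 ] 10.575
```

View pics/p2.png

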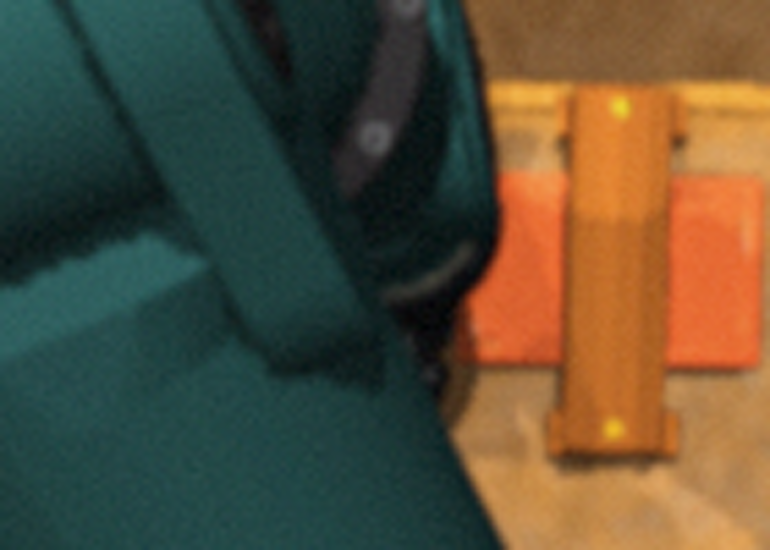

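The tile has gone through under the beam: its leading edge is at crop (763,178)–(761,366) and it is still square. I'll work out what is left, finish the push, back off, rise and check.

```bash
cat > fin.py <<'E'
from h import *
f=lambda p:(np.array(p,float)+.5)/5.5-.5+[200,165]
E=unproj("top",f([(764,178),(762,366)]),10); B=unproj("top",f([(569,260),(667,260)]),26)
print(E.round(1),B.round(1))
rem=E[:,1].mean()-(68.5-60); print("rem",rem)
y=status.get_position()[1]-rem
if 0.5<rem<8: r.move_straight([440,y,2.3],max_speed=15)
r.pause(.2); p=status.get_position(); print(p)
r.move_straight([440,p[1]+35,2.5],max_speed=60)
r.move_straight([440,p[1]+50,150],max_speed=120)
r.move_to([300,480,230],[0,2**-.5,2**-.5,0])
print(status.get_time())
im=optics.get_image("top"); cv2.imwrite("pics/p3.png",cv2.resize(im[165:265,200:340],None,fx=5.5,fy=5.5,interpolation=cv2.INTER_CUBIC))
E
python3 fin.py
```

```text
[[479.5  11.8  10. ]
 [405.1  11.2  10. ]] [[443.1  87.   26. ]
 [443.8  49.   26. ]]
rem 2.9987615426220486
[439.92703108 140.39210504   2.28363359]
14.5417
```

View pics/p3.png

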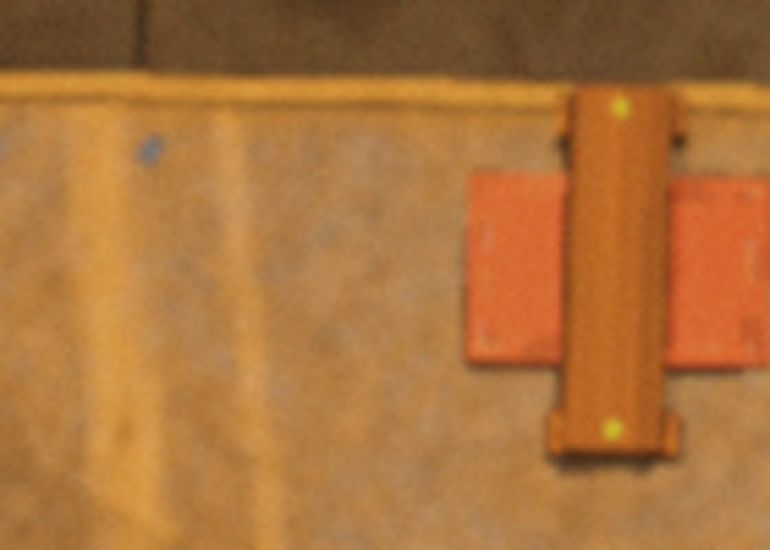

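The tile lies under the beam, with the +y end at crop x ≈ 467 and the −y end at about 768, and looks square. I'll measure both ends before handing in.

```bash
python3 - <<'E'
from h import *
im=optics.get_image("top")
g=cv2.resize(im,None,fx=4,fy=4,interpolation=cv2.INTER_CUBIC).astype(float)
s=g[...,2]-g[...,1]   # red minus green: tile >> table
s=cv2.GaussianBlur(s,(0,0),3)
L=[];R=[]
for v in range(201,228):
    row=s[v*4+2]; a,t=row[292*4],row[272*4]; h=(a+t)/2
    i=[k for k in range(275*4,292*4) if row[k]>h][0]
    a,t=row[330*4],row[350*4]; h=(a+t)/2
    j=[k for k in range(330*4,350*4) if row[k]>h][-1]
    L.append(((i+.5)/4-.5,v+.1)); R.append(((j+.5)/4-.5,v+.1))
for n,e in(("+y",L),("-y",R)):
    P=unproj("top",e,10); k=np.polyfit(P[:,0]-440,P[:,1],1); res=P[:,1]-np.polyval(k,P[:,0]-440); print(n,"y",k[1],"slope deg",np.degrees(k[0]),res.std())
E
```

```text
+y y 127.48531865485961 slope deg 0.343401702021903 0.20862646636723953
-y y 8.969856720557727 slope deg 0.7697619712455336 0.36115597091274926
```

The centre measures y = 68.2 against 68.5 for the beam. The tile is square to within about 0.6° and the length is consistent at 118.5 mm. Handing in.

```bash
python3 -c "
from cell import r,status
print(status.get_time()); print(r.sign_off())"
```

```text
14.6417
the job is handed in; nothing more can be done
None
```

I pushed the tile under the bridge and handed the job in at 14.6 s. By my last picture the beam lies within about 0.5 mm of the tile's middle, the tile is square to it within about 1°, and the hand is clear.

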